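# Stand the spray target up in the booth and register it in front of the injector

### The job

Get the spray booth ready for a pattern shot: the target plate is leaning back on its drain rod, ringed face down. Tip it up to stand on its long thin edge on the rack's ledge, flat against the back fence with the ringed face towards the injector, and push it along the fence right up to the end stop on the injector's side, so that it stands squarely in front of the nozzle. Do not disturb the injector, brass fitting, drip cup or wrench.

Things in the scene. Friction and masses are not known exactly. Their poses are not given: they have to be found in the camera images.
- booth: Fixed open-topped spray booth, clear polycarbonate in an aluminium frame, its front open to the robot. Origin: booth centre on the bench; x to the back, y left, z up (frame for all booth numbers, mm). Tray top z 6; side walls at y +-282, x -210 to 210, top z 200; back wall x 202, top z 150. Door runners at x -232, 20 high, y -290 to 870; the sliding door, 200 high, is parked open at y 270 to 850.
- fence_foot (a point): Middle of the target rack, where its ledge meets the fence: booth x 130, y 0, z 40. The level steel ledge (top z 40) reaches 35 mm from here towards the robot, 444 mm long along y; the upright fence is two steel bars (z 6 to 60 and z 104 to 120, open between) with their front faces at x 130.
- rod_mid (a point): Middle of the drain rod's axis: booth x 67, y 0, z 65. A fixed round steel rod, 12 mm diameter, along y, held by posts (22 x 12 mm, top z 76) at y +-211; clear space below it down to the tray.
- stop_left (a point): Left end stop of the rack, at the middle of its inner face's foot: booth x 114, y +210, z 40. Block x 98 to 130, z 40 to 76; its inner face looks to -y.
- stop_right (a point): Right end stop, the mirror image: booth x 114, y -210, z 40; its inner face looks to +y.
- plate: Loose white target plate 90 x 160 x 14 mm, 0.15 to 0.3 kg, rings on one broad face, the other plain. Origin: centre of ringed face; x along the 90 side, y along the 160, z from rings to plain back. Starts leaning 30 deg from level: far long edge (+x) on the ledge close to the fence, ringed face down on the rod, near long edge (-x) raised to z 85 at booth x 45. Placed: booth x 116, z 85, y +-130.
- injector: Silver injector, clamped level in the left or right fork (changes from run to run), not movable. Origin: its nozzle tip, booth x -10, z 85, y +130 or -130. Its x axis is the spray line, straight at the fence; y to the left. The body runs 164 mm back from the tip, 36 mm diameter at the widest.
- fitting: Brass test fitting fixed in the other fork, not movable. Origin: point on its axis where a nozzle tip would be (booth x -10, z 85, y +130 or -130); the brass lies 40 to 136 mm behind that, 33 mm at the widest. Both forks: x -115, y +130 and -130, 64 wide, 40 deep, top z 114.
- cup: Loose blue plastic drip cup, 58 mm across the rim, 50 mm high, standing on the tray under the injector's nozzle. Origin: centre of its underside.
- wrench: Loose black nozzle wrench, 160 mm long, thin, lying on the tray between the two forks roughly along booth y. Origin: mid-length, underside.
Mind the look-alikes: they are no part of the job. Several things have the shape of the plate; the one meant has the colours described above.

How it is judged (in metres and radians):
At the end, for the whole second after the job is handed in: Plate at rest on a long edge on the ledge: ringed face 14 mm (+-4) before the fence and facing the injector, its centre 45 mm (+-5) above the ledge and within 4 mm sideways of the nozzle's line (where the end stop puts it), square and level within 0.05 rad (x of plate in the frame of booth between 0.112 and 0.12 m and z of plate in the frame of booth between 0.08 and 0.09 m and y of plate in the frame of injector between -0.004 and 0.004 m and angle between the z axis of plate and the x axis of booth, either way round below 0.05 rad and angle between the y axis of plate and the y axis of booth, either way round below 0.05 rad and linear speed of plate below 0.02 m/s and angular speed of plate below 0.1 rad/s); the robot touches nothing.
It fails at once if the injector or the brass fitting is struck or pushed (more than 6 N) (contact force between anything else and injector above 6 N or contact force between anything else and fitting above 6 N).
It fails at once if the drip cup is moved more than 20 mm or tipped (distance of cup from where it was at the start of the episode above 0.02 m or angle between cup's own z axis and vertical above 0.3 rad).
It fails at once if the wrench is moved more than 20 mm (distance of wrench from where it was at the start of the episode above 0.02 m).
It also fails if it takes over 48 s, if anything falls off the work surface, if the arm or the gripper's body presses on something with over 40 N, if the wrist force passes 120 N, or if a joint passes its speed limit or range.

### The arm

A 6-joint arm with a two-finger parallel gripper is mounted at the origin on the work surface. World frame = base frame: x ahead of the robot, y to its left, z up, the work surface at z = 0. Lengths are in mm, angles in rad, forces in N, time in s.
With the tool pointing down it reaches from about 350 to 775 mm from the base axis. Payload 7.3 kg.
Tool frame: the origin (TCP) lies between the finger pads; the fingertips stand ctrl.finger_overhang ahead of it and the grasp point (between the pads) lies 6 mm ahead of it (ctrl.finger_overhang is the distance from the TCP to the fingertips, in mm); z points along the fingers, y is the line along which they close (so a half turn about z gives the same grasp; the last joint's range is limited). The gripper opens to 92 mm and grips with 3 to 60 N. Pads are 19 mm wide; open, the fingers measure 130 mm over their backs; the gripper's body (75 mm by 190 mm) begins 47 mm behind the grasp point.
Start: joints at [-1.358, 0.342, 1.524, -0, 1.275, -0.146], TCP at [184.377, -491.577, 251.741] pointing down, gripper open.
Joint ranges: [-2.53, 2.53], [-0.77, 2.02], [0.04, 2.7], [-1, 4.14], [0.28, 2.66], [-3.11, 3.11]. Speed limits (rad/s): [2.57, 2.57, 3.14, 3.14, 3.14, 3.14].

### API

Orientations are given as a 3x3 rotation matrix whose columns are the frame's x, y, z axes.
In Python, from station import ctrl gives the robot as it stands.
- The arm moves only by the shell command python3 -m inch 'ROWS' [FORCE]. ROWS is JSON, a list of rows, each a list of 3 entries, a list of its own where there are three numbers: the shift along the tool's x, y, z in units of 500 mm (1.0 is 500 mm), then the turn about the tool's z in units of 90 degrees (1.0 is 90 degrees), then the opening, from -1 (shut) to 1 (fully open). In form: [[[dx, dy, dz], twist, grip], ...]. A call has 1 to 12 rows; each row shifts and turns the commanded pose from where the row before left it, along the tool's axes as they then stand; what a row does not reach is not made up. A row lasts 1/8 s, in which the tool goes at most 62.5 mm and 10.7 degrees, less where a joint would pass 70% of its speed; a pose out of reach is approached as far as the arm can. A call with a number of a shift or a turn outside -1 to 1 is refused whole. A call with a gripper value outside its range is refused whole. The fingers move at their own pace and stop on an object; FORCE is the grip in N (left out, the last holds). Time passes only in rows, so rows that do not move let the fingers close. It gives the time, the measured TCP pose, the force, the opening and the grip force at its end, in the units of the state.
- ctrl.read_state(): the state, without advancing time (a new reading comes with each control period).
- ctrl.camera(name): name is "scene" or "top"; returns a dict with "img" (400x640x3 uint8, red, green, blue), "mtx" (3x3 intrinsics, pixels), "distortion" ([k1, k2, p1, p2, k3] as OpenCV has them; the pictures are not rectified), "view" (4x4, takes a point from world to camera coordinates). Camera axes: x right, y down, z forward; pixel columns grow to the right and rows downward; lengths in mm; the calibration is good to about 2 mm. A picture is of the moment at which its call begins. There is no depth.
- ctrl.hand_in(): hands the job in; it is judged then, once.
The state is a dict: "t": time; "joint_pos": joint angles; "qd": joint speeds; "joint_torque": joint torques, N m; "eef_pos": TCP position; "tcp_rot": TCP orientation; "ft_force": force on the tool from outside, world axes, zero at the start; "moment": the same for the moment, N m; "width": opening from 0.0 (shut) to 1.0 (fully open); "grip_force": force on a finger pad.
Only numpy, scipy, OpenCV 4.12 (cv2) and the standard library are available. Lean on these libraries where they do the work, as an engineer would, in place of code of your own. Each camera call takes 0.05 s, during which the arm holds its last target. There are 200 camera calls.

## Working session

There is one attempt and no reset: what is moved stays moved. The work goes in short steps, Python scripts to look and compute and a shell command to move; the robot and the scene stay as the last step left them, time stands still between calls to the robot, and variables do not carry over. Pictures are saved under pics/ and viewed, at most 10 in all, crops included, and the job is handed in when it is done.

```bash
mkdir -p pics; ls
python3 - <<'E'
from station import ctrl
import cv2,numpy as np
for n in("scene","top"):
    c=ctrl.camera(n); cv2.imwrite(f"pics/{n}0.png",c["img"][:,:,::-1]); np.savez(f"{n}.npz",**c)
    print(n,c["mtx"].tolist(),c["distortion"],np.round(c["view"],3).tolist())
s=ctrl.read_state();print(s,ctrl.finger_overhang)
E
```

```text
pics
scene [[444.3796036085879, 0.0, 324.5594475238511], [0.0, 444.3796036085879, 201.22771926731232], [0.0, 0.0, 1.0]] [-0.12481905  0.          0.          0.          0.        ] [[0.391, 0.92, 0.0, -287.038], [0.775, -0.329, -0.539, -365.922], [-0.496, 0.211, -0.842, 1638.183], [0.0, 0.0, 0.0, 1.0]]
top [[362.8760889852922, 0.0, 317.43587629531066], [0.0, 362.8760889852922, 198.7067881085741], [0.0, 0.0, 1.0]] [-0.06880981  0.          0.          0.          0.        ] [[0.017, -1.0, 0.001, 75.747], [-0.984, -0.016, -0.178, 547.077], [0.178, 0.002, -0.984, 964.72], [0.0, 0.0, 0.0, 1.0]]
{'t': 0.1, 'joint_pos': array([-1.35802599e+00,  3.42653395e-01,  1.52490970e+00, -2.06957071e-06,
        1.27540872e+00, -1.46016317e-01]), 'qd': array([ 0.00021296, -0.00196622, -0.00368926, -0.00040755,  0.00078146,
       -0.00107663]), 'joint_torque': array([ 2.56430882e-03, -4.32004738e+01, -2.44694620e+01,  7.19361333e-02,
        5.26263379e-02, -4.50610310e-05]), 'eef_pos': array([ 184.29021492, -491.24255981,  251.11837552]), 'tcp_rot': array([[ 9.36323383e-01,  3.51138770e-01, -2.93171086e-04],
       [ 3.51138836e-01, -9.36322435e-01,  1.34764394e-03],
       [ 1.98707371e-04, -1.36477429e-03, -9.99999049e-01]]), 'ft_force': array([-0.19522977, -0.54520757,  0.98871859]), 'moment': array([ 0.02836934, -0.01901638,  0.0224528 ]), 'grip_force': 0.0, 'width': 0.9999953076395821} 25.0
```

View pics/scene0.png

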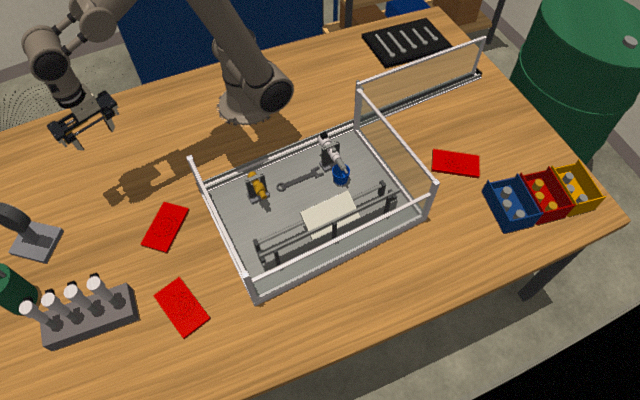

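View pics/top0.png

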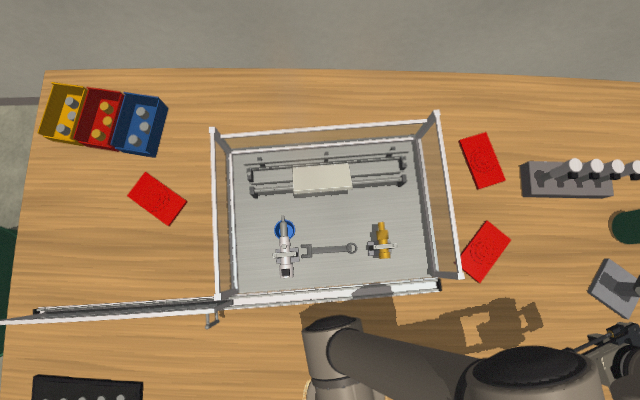

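The scene view shows the white plate at (330,213). In the top view it is at (322,179), with the injector on the left at (285,250) above the cup at (284,229). The fitting is at (381,240) and the wrench at (330,249). I'll zoom in to get rack pixels.

Run:
```python
import cv2
t=cv2.imread("pics/top0.png")[105:305,200:470]; cv2.imwrite("pics/t1.png",cv2.resize(t,None,fx=2.9,fy=2.9,interpolation=cv2.INTER_CUBIC))
s=cv2.imread("pics/scene0.png")[125:310,180:445]; cv2.imwrite("pics/s1.png",cv2.resize(s,None,fx=3,fy=3,interpolation=cv2.INTER_CUBIC))
```

```text
(no output)
```

View pics/t1.png

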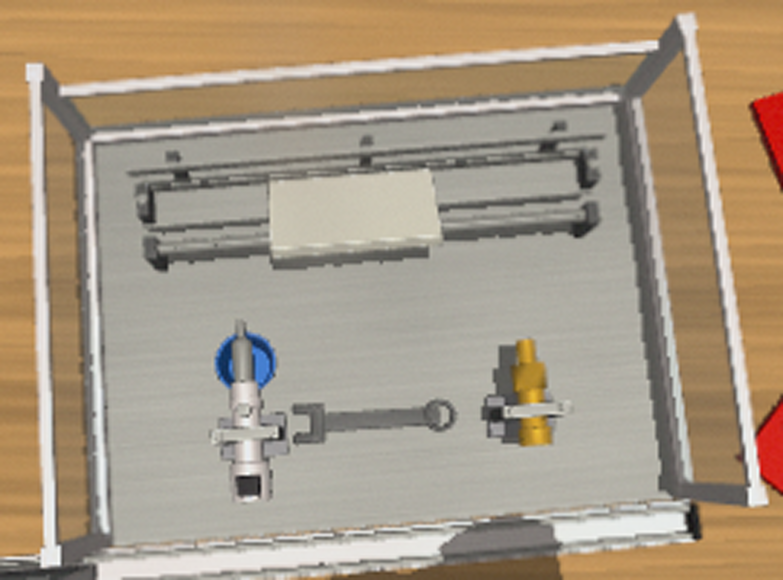

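View pics/s1.png

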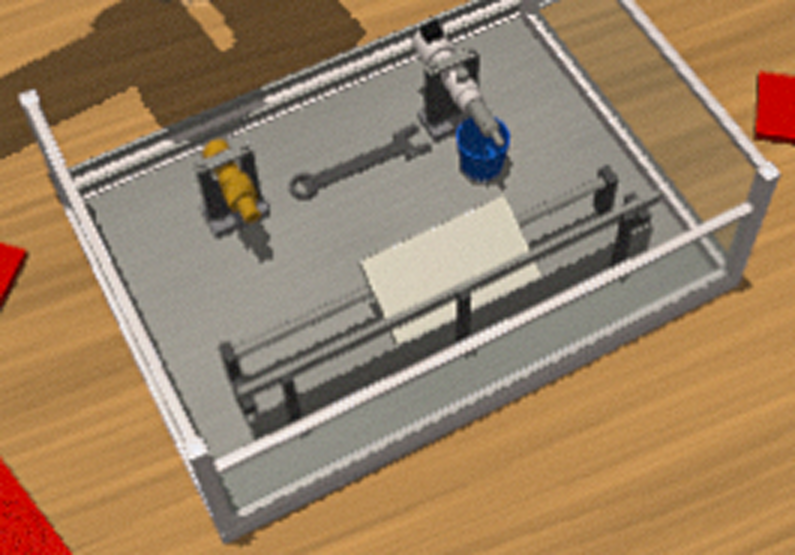

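The top crop gives the nozzle tip at (239,322), the post tops at about (152,240) and (590,210), and the plate's top face corners at (270,178), (433,168), (440,240) and (271,245). In the scene crop, the nozzle tip is at (497,140) and the wall corners are at (30,98), (205,450) and (768,172). Next I'll fit the booth pose from these.

```bash
cat > h.py <<'E'
import cv2,numpy as np
C={n:dict(np.load(n+".npz")) for n in("top","scene")}
def proj(n,P):
    c=C[n];V=c["view"];r,_=cv2.Rodrigues(V[:3,:3])
    return cv2.projectPoints(np.asarray(P,float).reshape(-1,1,3),r,V[:3,3],c["mtx"],c["distortion"])[0][:,0]
def ray(n,uv,z):
    c=C[n];V=c["view"];u=cv2.undistortPoints(np.float64([[uv]]),c["mtx"],c["distortion"])[0,0]
    R=V[:3,:3];o=-R.T@V[:3,3];d=R.T@np.r_[u,1];return o+d*(z-o[2])/d[2]
def tf(p,P):
    x,y,a=p;P=np.atleast_2d(P).astype(float);c,s=np.cos(a),np.sin(a)
    return np.c_[x+c*P[:,0]-s*P[:,1],y+s*P[:,0]+c*P[:,1],P[:,2]]
def inv(p,P):
    x,y,a=p;P=np.atleast_2d(P)-[x,y,0];c,s=np.cos(a),np.sin(a)
    return np.c_[c*P[:,0]+s*P[:,1],-s*P[:,0]+c*P[:,1],P[:,2]]
T=lambda u,v:(200+u/2.9,105+v/2.9)
S=lambda u,v:(180+u/3,125+v/3)
E
python3 - <<'E'
from h import *
from scipy.optimize import least_squares
F=[("top",T(36,72),(204,282,200)),("top",T(686,22),(204,-282,200)),("top",T(757,497),(-204,-282,200)),("top",T(50,553),(-204,282,200)),
("top",T(239,322),(-10,130,85)),("top",T(153,240),(67,211,76)),("top",T(590,210),(67,-211,76)),("top",T(128,174),(130,222,120)),("top",T(605,136),(130,-222,120)),
("scene",S(497,140),(-10,130,85)),("scene",S(30,98),(-204,-282,200)),("scene",S(205,450),(204,-282,200)),("scene",S(768,172),(204,282,200)),("scene",S(607,172),(67,211,76)),("scene",S(228,347),(67,-211,76))]
f=lambda p:np.ravel([proj(n,tf(p,P))[0]-uv for n,uv,P in F])
r=least_squares(f,[550,50,0.05],x_scale=[1,1,.001],loss="soft_l1")
p=r.x;print(p);print(np.round(f(p).reshape(-1,2),1).tolist());np.save("p.npy",p)
for uv,z in(((270,178),52),((433,168),52),((440,240),97),((271,245),97)):print(inv(p,ray("top",T(*uv),z)).round(1))
for uv,z in(((362,258),97),((504,195),97)):print(inv(p,ray("scene",S(*uv),z)).round(1))
E
```

```text
[5.15775603e+02 4.89854559e+01 9.98090467e-02]
[[-0.9, -1.3], [0.2, -1.5], [0.4, 0.2], [0.0, 2.2], [0.1, -0.8], [-1.3, 2.5], [1.0, 0.4], [-0.9, -1.0], [0.7, -1.1], [1.4, 0.8], [-1.0, -0.9], [-3.0, -0.7], [0.5, -0.7], [0.3, -0.5], [-0.2, 0.4]]
[[131.3  93.7  52. ]]
[[128.2 -66.1  52. ]]
[[ 46.8 -60.5  97. ]]
[[55.  95.2 97. ]]
[[ 51.5 -60.3  97. ]]
[[54.  95.2 97. ]]
```

```bash
python3 -m inch '[[[0,0,-0.06],0.0824,-1],[[0,0,-0.06],0.0824,-1],[[0.07,-0.09,0],0,-1],[[0.07,-0.09,0],0,-1],[[0.07,-0.09,0],0,-1],[[0.07,-0.09,0],0,-1],[[0.07,-0.09,0],0,-1],[[0.07,-0.09,0],0,-1],[[0.07,-0.09,0],0,-1],[[0.07,-0.09,0],0,-1],[[0.07,-0.09,0],0,-1],[[0.07,-0.09,0],0,-1]]' 20
cat >> h.py <<'E'
def st():
    from station import ctrl
    s=ctrl.read_state();p=np.load("p.npy");R=s["tcp_rot"]
    b=inv(p,s["eef_pos"])[0];b[2]-=ctrl.finger_overhang
    print("t",s["t"],"tip booth",b.round(1),"yaw err",round(np.arctan2(R[1,0],R[0,0])-p[2],4),"F",s["ft_force"].round(1),"w",round(float(s["width"]),3))
E
python3 -c "from h import *;st()"
```

```text
t: 1.6
eef_pos: [488.3, -7.1, 311.5]
tcp_rot: [[0.995, 0.1, -0.0], [0.1, -0.995, -0.0], [-0.0, 0.0, -1.0]]
ft_force: [1.0, -0.9, 0.6]
width: 0.005
grip_force: 0.0
t 1.6 tip booth [-32.9 -53.1 286.5] yaw err 0.0002 F [ 1.  -0.9  0.6] w 0.005
```

```bash
python3 -m inch '[[[0.05,-0.07,0],0,-1],[[0.05,-0.068,0],0,-1],[[0,0,0.1],0,-1],[[0,0,0.1],0,-1],[[0,0,0.1],0,-1],[[0,0,0.08],0,-1],[[0,0,0.06],0,-1],[[0,0,0],0,-1],[[0,0,0],0,-1]]' >/dev/null
python3 - <<'E'
from h import *
from station import ctrl
st()
for n in("top","scene"):
    im=ctrl.camera(n)["img"][:,:,::-1]
    b=im[105:305,200:470] if n=="top" else im[125:310,180:445]
    b=cv2.resize(b,(540,390)); a=b if n=="top" else np.vstack([a[100:],b][:2])
cv2.imwrite("pics/p2.png",a[:600])
E
```

```text
t 2.725 tip booth [17.  14.1 67.7] yaw err 0.0001 F [0.3 0.7 0.1] w 0.003
```

View pics/p2.png

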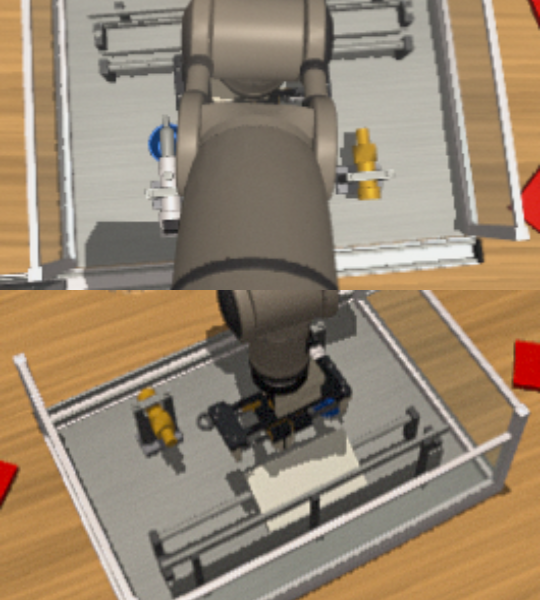

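The fingers stand in front of the plate's near edge in the middle, clear of the cup and injector. Next is the tipping arc.

```bash
python3 -m inch '[[[0.012,0,0],0,-1],[[0.012,0,0],0,-1],[[0.010,0,0],0,-1],[[0.008,0,-0.013],0,-1],[[0.008,0,-0.013],0,-1],[[0.008,0,-0.013],0,-1],[[0,0,0],0,-1]]' | tail -4; python3 -c "from h import *;st()"
```

```text
tcp_rot: [[0.995, 0.1, 0.002], [0.1, -0.995, -0.0], [0.002, 0.0, -1.0]]
ft_force: [-1.3, 0.6, 0.2]
width: 0.004
grip_force: 0.6
t 3.7 tip booth [45.9 14.2 87. ] yaw err 0.0002 F [-1.3  0.6  0.2] w 0.004
```

```bash
python3 -m inch '[[[0.0114,0,-0.0094],0,-1],[[0.0114,0,-0.0094],0,-1],[[0.0114,0,-0.0094],0,-1],[[0.01,0,-0.0045],0,-1],[[0.01,0,-0.0045],0,-1],[[0.01,0,-0.0045],0,-1],[[0,0,0],0,-1]]' | tail -4
python3 - <<'E'
from h import *
from station import ctrl
st()
b=ctrl.camera("scene")["img"][125:310,180:445,::-1]
cv2.imwrite("pics/p3.png",cv2.resize(b,None,fx=2.2,fy=2.2))
E
```

```text
tcp_rot: [[0.995, 0.1, 0.001], [0.1, -0.995, -0.0], [0.001, 0.0, -1.0]]
ft_force: [-0.9, 0.3, -0.0]
width: 0.006
grip_force: 0.1
t 4.575 tip booth [ 78.   14.1 107.1] yaw err 0.0001 F [-0.9  0.3 -0. ] w 0.006
```

View pics/p3.png

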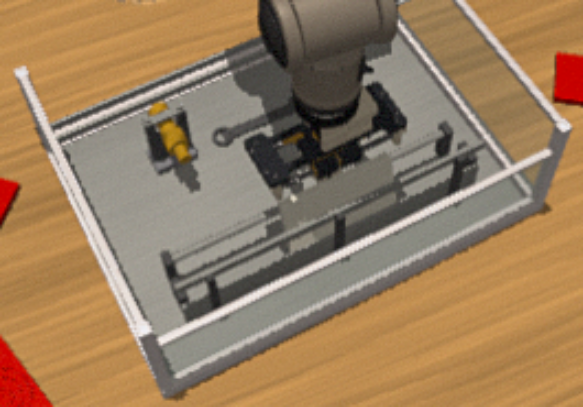

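The plate is tipping up nicely. I'll continue to the fence, slowing down towards the end.

```bash
python3 -m inch '[[[0.01,0,-0.002],0,-1],[[0.01,0,0],0,-1],[[0.01,0,0],0,-1],[[0.01,0,0],0,-1],[[0.008,0,0],0,-1],[[0.004,0,0],0,-1],[[0.004,0,0],0,-1],[[0,0,0],0,-1]]' | tail -4;python3 -c "from h import *;st()"
```

```text
tcp_rot: [[0.995, 0.1, -0.001], [0.1, -0.995, -0.0], [-0.001, 0.0, -1.0]]
ft_force: [-1.5, -0.1, 1.4]
width: 0.004
grip_force: 1.1
t 5.625 tip booth [105.1  14.2 108. ] yaw err 0.0001 F [-1.5 -0.1  1.4] w 0.004
```

```bash
python3 -m inch '[[[0.004,0,0.01],0,-1],[[0.004,0,0.01],0,-1],[[0.002,0,0.01],0,-1],[[0,0,0],0,-1]]' | tail -4;python3 -c "from h import *;st()"
```

```text
tcp_rot: [[0.995, 0.1, -0.013], [0.1, -0.995, -0.001], [-0.013, -0.0, -1.0]]
ft_force: [-23.0, -3.0, 13.5]
width: 0.006
grip_force: 11.5
t 6.125 tip booth [105.1  14.6  93. ] yaw err 0.0006 F [-23.   -3.   13.5] w 0.006
```

The plate is seated against the fence (23 N). I'll back off, lift and look.

```bash
python3 -m inch '[[[-0.02,0,0],0,-1],[[-0.06,0,0],0,-1],[[0,0,-0.08],0,-1],[[0,0,-0.06],0,-1],[[0,0.08,0],0,-1],[[0,0.085,0],0,-1],[[0,0.08,0],0,-1],[[0,0,0],0,-1]]' | tail -4
python3 - <<'E'
from h import *
from station import ctrl
st()
a=ctrl.camera("top")["img"][105:305,200:470,::-1]
b=ctrl.camera("scene")["img"][125:310,180:445,::-1]
cv2.imwrite("pics/t4f.png",a);cv2.imwrite("pics/s4f.png",b)
a=cv2.resize(a[:90],(783,261));b=cv2.resize(b[50:160],(795,330))[:,:783]
cv2.imwrite("pics/p4.png",np.vstack([a,b]))
E
```

```text
tcp_rot: [[0.995, 0.096, 0.001], [0.096, -0.995, -0.001], [0.001, 0.001, -1.0]]
ft_force: [-0.1, 0.8, -0.1]
width: 0.002
grip_force: 0.0
t 7.125 tip booth [  70.6 -111.1  163. ] yaw err -0.0036 F [-0.1  0.8 -0.1] w 0.002
```

View pics/p4.png

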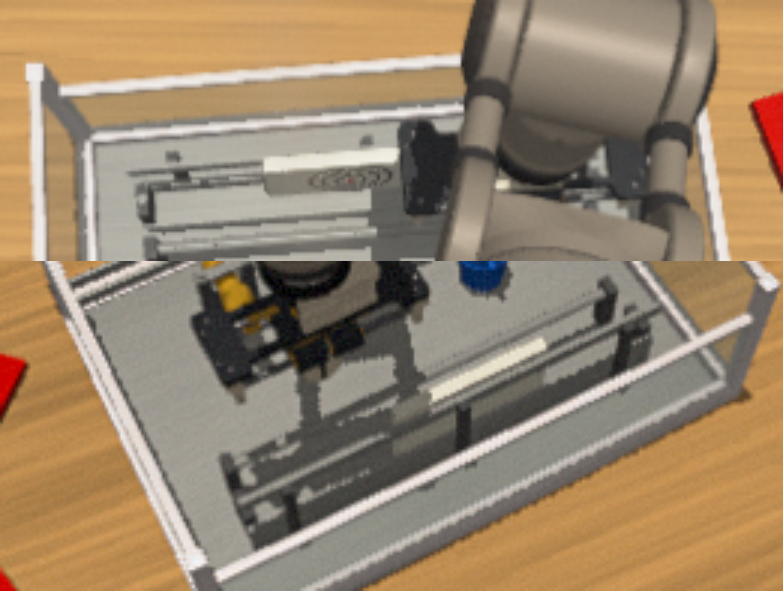

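The plate stands against the fence with the rings facing the injector. Its left top corner is at (264,157) in the top crop, and its right end is at about (392,405) in the scene part.

Run:
```python
from h import *
p=np.load("p.npy")
print(inv(p,ray("top",T(264,157),130)),inv(p,ray("scene",S(392,294),130)),inv(p,ray("scene",S(546,225),130)))
```

```text
[[129.59692148  94.14604234 130.        ]] [[117.36814841 -61.64560098 130.        ]] [[120.87946603 100.05302182 130.        ]]
```

```bash
python3 -m inch '[[[0.045,0,0],0,-1],[[0.046,0,0],0,-1],[[0,0,0.08],0,-1],[[0,0,0.06],0,-1],[[0,0,0.036],0,-1],[[0,0,0],0,-1],[[0,-0.02,0],0,-1],[[0,-0.02,0],0,-1],[[0,-0.012,0],0,-1],[[0,-0.012,0],0,-1],[[0,-0.012,0],0,-1],[[0,0,0],0,-1]]' | tail -4;python3 -c "from h import *;st()"
```

```text
tcp_rot: [[0.995, 0.1, 0.001], [0.1, -0.995, 0.0], [0.001, 0.0, -1.0]]
ft_force: [0.3, -1.6, 0.9]
width: 0.002
grip_force: 0.7
t 8.725 tip booth [116.2 -70.   75.4] yaw err 0.0003 F [ 0.3 -1.6  0.9] w 0.002
```

```bash
python3 -m inch '[[[0,-0.014,0],0,-1],[[0,-0.014,0],0,-1],[[0,-0.014,0],0,-1],[[0,-0.014,0],0,-1],[[0,-0.014,0],0,-1],[[0,-0.014,0],0,-1],[[0,-0.014,0],0,-1],[[0,-0.014,0],0,-1],[[0,-0.014,0],0,-1],[[0,-0.014,0],0,-1],[[0,-0.014,0],0,-1],[[0,0,0],0,-1]]' | tail -4;python3 -c "from h import *;st()"
```

```text
tcp_rot: [[0.995, 0.101, -0.001], [0.101, -0.995, 0.001], [-0.001, -0.001, -1.0]]
ft_force: [-0.0, 0.4, -1.4]
width: 0.005
grip_force: 0.0
t 10.225 tip booth [115.5   7.9  74.6] yaw err 0.0009 F [-0.   0.4 -1.4] w 0.005
```

```bash
python3 -m inch '[[[0,-0.01,0],0,-1],[[0,-0.01,0],0,-1],[[0,-0.01,0],0,-1],[[0,-0.006,0],0,-1],[[0,-0.004,0],0,-1],[[0,-0.004,0],0,-1],[[0,0,0],0,-1]]' | tail -4;python3 -c "from h import *;st()"
```

```text
tcp_rot: [[0.995, 0.1, -0.0], [0.1, -0.995, -0.0], [-0.0, 0.0, -1.0]]
ft_force: [0.2, -0.8, -0.8]
width: 0.004
grip_force: 0.4
t 11.1 tip booth [115.9  28.8  75. ] yaw err 0.0003 F [ 0.2 -0.8 -0.8] w 0.004
```

```bash
python3 -m inch '[[[0,-0.004,0],0,-1],[[0,-0.004,0],0,-1],[[0,-0.002,0],0,-1],[[0,0,0],0,-1]]' | tail -4;python3 -c "from h import *;st()"
```

```text
tcp_rot: [[0.995, 0.099, 0.001], [0.099, -0.995, -0.004], [0.0, 0.004, -1.0]]
ft_force: [-0.1, -11.4, 2.6]
width: 0.005
grip_force: 5.7
t 11.6 tip booth [116.   31.1  75.5] yaw err -0.0007 F [ -0.1 -11.4   2.6] w 0.005
```

The plate hit the stop at y≈31, as predicted. I'll retreat and look.

```bash
python3 -m inch '[[[0,0.01,0],0,-1],[[0,0.06,0],0,-1],[[0,0,-0.09],0,-1],[[0,0,-0.09],0,-1],[[0,0.1,0],0,-1],[[0,0.1,0],0,-1],[[0,0,0],0,-1],[[0,0,0],0,-1]]' | tail -4
python3 - <<'E'
from h import *
from station import ctrl
st()
a=ctrl.camera("top")["img"][105:305,200:470,::-1]
b=ctrl.camera("scene")["img"][125:310,180:445,::-1]
a=cv2.resize(a[30:90,20:180],(768,288),interpolation=cv2.INTER_CUBIC);b=cv2.resize(b[40:105,100:],(768,302),interpolation=cv2.INTER_CUBIC)
cv2.imwrite("pics/p5.png",np.vstack([a,b]))
E
```

```text
tcp_rot: [[0.995, 0.099, -0.0], [0.099, -0.995, 0.001], [-0.0, -0.001, -1.0]]
ft_force: [-0.3, 0.5, -0.3]
width: 0.001
grip_force: 0.0
t 12.6 tip booth [ 115.9 -100.7  164.9] yaw err -0.0002 F [-0.3  0.5 -0.3] w 0.001
```

View pics/p5.png

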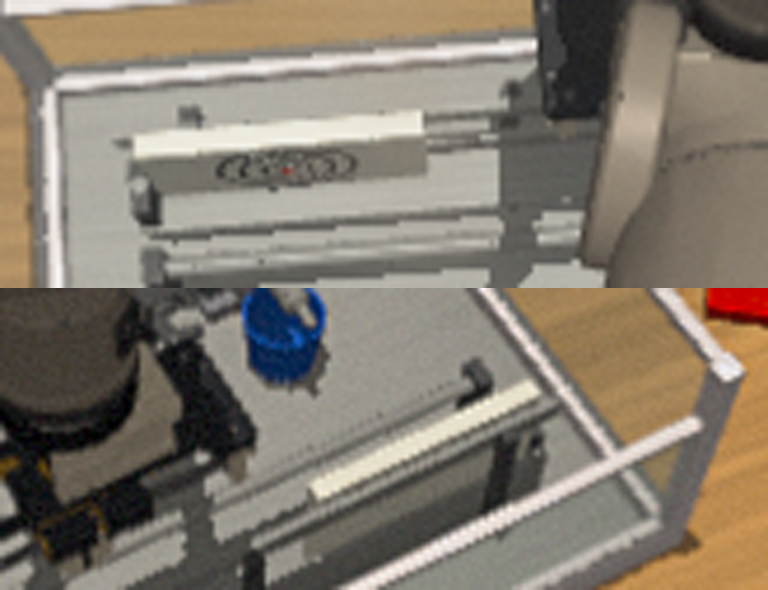

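The plate stands parallel to the fence, with its left end at the stop and the red bull's-eye at (287,170). A quick numeric check before handing in.

Run:
```python
from h import *
p=np.load("p.npy");Q=lambda u,v:(220+u/4.8,135+v/4.8)
for n,uv,z in(("back L",(134,134),130),("back R",(423,111),130),("front L",(134,157),130),("front R",(426,134),130),("bull",(287,170),85)):print(n,inv(p,ray("top",Q(*uv),z)).round(1))
print("nozzle",inv(p,ray("top",T(239,322),85)).round(1))
```

```text
back L [[129.  207.6 130. ]]
back R [[128.6  49.3 130. ]]
front L [[116.  208.2 130. ]]
front R [[115.5  48.7 130. ]]
bull [[113.8 129.3  85. ]]
nozzle [[-12.2 130.4  85. ]]
```

All readings are within tolerance, so I'm handing in.

```bash
python3 -c "
from station import ctrl
print(ctrl.hand_in())"
```

```text
the job is handed in; nothing more can be done
None
```

The job is handed in, verdict not shown: the plate stands on its long edge flat against the fence, rings facing the injector and hard up to the left end stop, with the bull's-eye measured about 1 mm off the nozzle line; I saw no contact with the injector, fitting, cup or wrench, though I did not re-measure the cup and wrench at the end.

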